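# Set the scanning turntable to its start pin and start the scan

### The job

With a fingertip against the side of the turntable's pointer arm, push the arm round until it points straight at the tall pin (not the low stud) and leave it at rest there; then press the start button on the control box all the way down and let it spring back up. Do not pinch the arm or press on it from above, do not press the button before the pointer is set, do not touch the printed model standing on the platter, and leave the vase, scraper and glue bottle where they are.

Things in the scene. Friction and masses are not known exactly. Their poses are not given: they have to be found in the camera images.
- turntable: Round plywood base plate of a scanning turntable, 344 mm across and 20 mm thick, fixed to the bench; its place and yaw vary. Origin: on the turning axis, at bench height; z up. On it turns a black platter, 160 mm across, top 36 mm above the bench. At joint value 0 the pointer arm points along this body's +x.
- platter (a joint): Angle of the platter with its pointer arm about the vertical axis through the turntable's centre, rad, 0 along the turntable's +x, growing counter-clockwise seen from above, stops at -1.9 and +1.9. It turns both ways with a light friction (about 0.08 N m, under 1 N at the arm), has no spring and stays where it is left.
- pointer: Black pointer arm fixed to the platter's rim and turning with it: a straight bar 16 mm wide, with upright sides from 26 to 50 mm above the bench (6 mm free gap over the base plate), standing clear of the platter from 80 mm to 138 mm from the axis; the last 14 mm taper to a point. Origin: on the turning axis, 22 mm above the bench; its +x runs along the arm towards its point, z up.
- pointer_tip (a point): The point of the pointer arm: 138 mm from the axis along the arm, 38 mm above the bench, axes as pointer.
- tall_pin: Tall dark steel pin, 12 mm across and 40 mm high, fixed upright on the base plate 157 mm from the axis, just outside the arm's sweep: the place the arm must point at. It stands 0.85 rad to one side or the other of the turntable's +x. Origin: centre of its foot, 20 mm above the bench.
- low_stud: Low dark steel stud, 24 mm across and 8 mm high, fixed on the base plate 157 mm from the axis, 0.85 rad to the other side of the turntable's +x. Not the target. Origin: centre of its foot, 20 mm above the bench.
- model: White printed chess-rook tower, 44 mm across its foot, 56 mm high, standing loose near the middle of the platter (top 92 mm above the bench). Origin: centre of its foot. Not to be touched; it rides round with the platter.
- console: Black control box, 75 mm (x) by 110 mm (y), 36 mm high, fixed to the bench; its place and yaw vary. Origin: centre of its underside. The start button stands on its top, 22 mm from the centre towards the box's -y; a flat dark screen lies on the other half.
- start_top (a point): Centre of the top of the round white start button, 30 mm across, in a grey housing on the control box; the button moves straight down.
- start (a joint): Travel of the start button: 0 up, 0.006 m fully down (about 4 N); a spring lifts it again.
- vase: Bystander: white printed vase, 60 mm across, 75 mm high, standing beyond the control box. Origin: centre of its foot.
- scraper: Bystander: print scraper (spatula) 190 mm long, lying flat on the robot's side of the control box. Origin: underside, about its middle.
- glue: Bystander: small white bottle, 32 mm across, 90 mm high, standing on the far side of the bench. Origin: centre of its foot.
Not all that is in view belongs to the job. Several things look just like the console: the one meant starts farthest to the robot's left.

How it is judged:
By the outcome, as a careful person would: the job done as asked, in the order asked, and still so for the second after the job is handed in, with the robot touching nothing.
It also fails if it takes over 54 s, if anything falls off the work surface, if the arm or the gripper's body presses on something with over 40 N, if the wrist force passes 120 N, or if a joint passes its speed limit or range.

### The arm

A 6-joint arm with a two-finger parallel gripper is mounted at the origin on the work surface. World frame = base frame: x ahead of the robot, y to its left, z up, the work surface at z = 0. Lengths are in m, angles in rad, forces in N, time in s.
With the tool pointing down it reaches from about 0.3 to 0.775 m from the base axis. Payload 14.6 kg.
Tool frame: the origin (TCP) lies midway between the tips of the shut fingers; the grasp point (between the pads) lies 19 mm behind it (ctrl.pinch_z is the z of the grasp point in the tool frame, in m); z points along the fingers, y is the line along which they close (so a half turn about z gives the same grasp; the last joint's range is limited). The gripper opens to 94 mm and grips with 3 to 60 N. Pads are 16 mm wide; open, the fingers measure 119 mm over their backs; the gripper's body (75 mm by 177 mm) begins 78 mm behind the grasp point.
Start: joints at [-1.272, 0.3, 1.521, -0, 1.321, -0.067], TCP at [0.197, -0.514, 0.205] pointing down, gripper open.
Joint ranges: [-3.03, 3.03], [-0.79, 2.21], [0.23, 2.52], [-1.04, 4.18], [0, 3.07], [-2.55, 2.55]. Speed limits (rad/s): [2.22, 2.22, 2.57, 3.14, 3.14, 3.14].

### API

Orientations are given as [roll, pitch, yaw] about the fixed x, y, z axes, in that order (R = Rz(yaw) Ry(pitch) Rx(roll)).
In Python, from station import ctrl, camera, ticket gives the robot as it stands. The module is installed in compiled form; this text tells all that it offers.
- The arm moves only by the shell command python3 -m inch 'ROWS' [FORCE]. ROWS is text: rows parted by semicolons, each of 7 numbers parted by spaces: the opening, from -1 (shut) to 1 (fully open), then the shift along the tool's x, y, z in units of 0.03 m (1.0 is 0.03 m), then the turn, a rotation vector about the tool's x, y, z in units of 10 degrees (1.0 is 10 degrees). In form: grip dx dy dz rx ry rz; .... A call has 1 to 10 rows; each row shifts and turns the commanded pose from where the row before left it, along the tool's axes as they then stand; what a row does not reach is not made up. A row lasts 1/8 s, in which the tool goes at most 62.5 mm and 10.7 degrees, less where a joint would pass 70% of its speed; a pose out of reach is approached as far as the arm can. A call with a number of a shift or a turn outside -1 to 1 is refused whole. A call with a gripper value outside its range is refused whole. The fingers move at their own pace and stop on an object; FORCE is the grip in N (left out, the last holds). Time passes only in rows, so rows that do not move let the fingers close. It gives the time, the measured TCP pose, the force, the opening and the grip force at its end, in the units of the state.
- ctrl.get_obs(): the state, without advancing time (a new reading comes with each control period).
- camera(name): name is "scene" or "top" or "wrist"; returns a dict with "img" (420x560x3 uint8, blue, green, red), "range_z" (420x560 float32, m along the optical axis (not along the pixel's ray), 0 where there is no reading), "intrinsics" (3x3 intrinsics, pixels), "view" (4x4, takes a point from world to camera coordinates). Camera axes: x right, y down, z forward; pixel columns grow to the right and rows downward; lengths in m; the calibration is good to about 2 mm. The wrist camera is an equidistant fisheye: a pixel r from the principal point sees the ray r / f radians off the axis. A picture is of the moment at which its call begins.
- ticket.hand_in(): hands the job in; it is judged then, once.
The state is a dict: "time_s": time; "qpos": joint angles; "joint_vel": joint speeds; "tau": joint torques, N m; "ee_pos": TCP position; "eef_rot": TCP orientation; "force": force on the tool from outside, world axes, zero at the start; "moment": the same for the moment, N m; "grip_width": finger opening in m; "grip_force": force on a finger pad.
Only numpy, scipy, OpenCV 4.12 (cv2) and the standard library are available. Lean on these libraries where they do the work, as an engineer would, in place of code of your own. Each camera call takes 0.05 s, during which the arm holds its last target. There are 200 camera calls.

## Working session

There is one attempt and no reset: what is moved stays moved. The work goes in short steps, Python scripts to look and compute and a shell command to move; the robot and the scene stay as the last step left them, time stands still between calls to the robot, and variables do not carry over. Pictures are saved under pics/ and viewed, at most 10 in all, crops included, and the job is handed in when it is done.

```bash
mkdir -p pics
cat > h.py <<'E'
import numpy as np, cv2
from station import ctrl, camera, ticket
def world(c,u,v,z=None):
    K=np.array(c["intrinsics"]);T=np.linalg.inv(np.array(c["view"]))
    d=T[:3,:3]@np.linalg.inv(K)@np.array([u,v,1.0])
    o=T[:3,3]
    if z is None: return o+d*c["range_z"][int(round(v)),int(round(u))]
    return o+d*((z-o[2])/d[2])
def cloud(c):
    K=np.array(c["intrinsics"]);T=np.linalg.inv(np.array(c["view"]))
    v,u=np.mgrid[:420,:560];d=np.stack([u,v,np.ones_like(u)],-1)@np.linalg.inv(K).T
    return (d*c["range_z"][...,None])@T[:3,:3].T+T[:3,3]
E
python3 - <<'E'
from h import *
for n in("scene","top"):
    c=camera(n);cv2.imwrite(f"pics/{n}0.png",c["img"]);np.savez(f"{n}0.npz",**c)
    print(n,np.round(np.linalg.inv(c["view"])[:3],3).tolist())
o=ctrl.get_obs();print(o)
E
```

```text
scene [[-0.253, 0.509, -0.823, 1.348], [0.968, 0.125, -0.219, 0.184], [-0.009, -0.851, -0.524, 0.584]]
top [[-0.015, -0.981, 0.194, 0.392], [-1.0, 0.014, -0.01, -0.021], [0.007, -0.195, -0.981, 0.99]]
{'time_s': 0.1, 'qpos': array([-1.27156900e+00,  3.00421400e-01,  1.52147915e+00, -2.13936133e-05,
        1.32067623e+00, -6.65682012e-02]), 'joint_vel': array([ 0.00082006, -0.00056822, -0.00264781, -0.00106325,  0.00097333,
       -0.00049511]), 'tau': array([ 1.28543197e-04, -5.32647979e+01, -3.53281689e+01,  7.08647934e-02,
        2.35029700e-02, -7.48771549e-05]), 'ee_pos': array([ 0.19667605, -0.51340411,  0.2049567 ]), 'eef_rot': array([-3.14060932e+00, -4.47867969e-05,  3.65800811e-01]), 'force': array([ 0.49077282, -0.46523328, -0.35624731]), 'moment': array([0.0197679 , 0.02561738, 0.06369244]), 'grip_force': 0.0, 'grip_width': 0.09376257283336722}
```

View pics/top0.png

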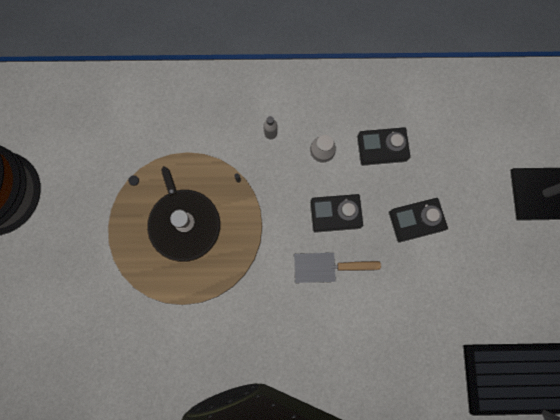

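View pics/scene0.png

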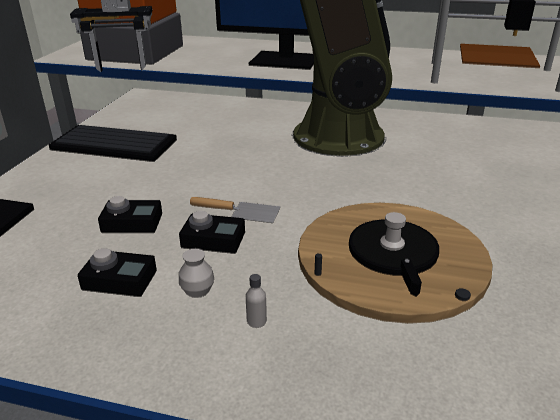

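Top view: the tall pin is at (238,178) and the low stud at (134,181), which the scene view confirms at (318,264) and (462,294). The pointer tip is at about (166,168).
Console candidates in the top view are boxes at (336,213), (384,146) and (418,219). The leftmost (+y) is (336,213), with its button at about (347,210).

Run:
```python
from h import *
c=dict(np.load("top0.npz"));img=c["img"];P=cloud(c);hsv=cv2.cvtColor(img,cv2.COLOR_BGR2HSV)
cv2.imwrite("pics/crop.png",cv2.resize(img[130:310,100:380],None,fx=2.8,fy=2.8,interpolation=cv2.INTER_CUBIC))
# base plate: circle of wood colour
m=((hsv[...,1]>60)&(hsv[...,0]<30)).astype(np.uint8);m[:,:100]=0;m[:,270:]=0
k=max(cv2.findContours(m,0,cv2.CHAIN_APPROX_NONE)[0],key=cv2.contourArea)
w=np.array([world(c,*p,0.02)[:2] for p in cv2.convexHull(k)[:,0]]).astype(np.float32)
def fit(w):
    A=np.c_[2*w,np.ones(len(w))];s=np.linalg.lstsq(A,(w**2).sum(1),rcond=None)[0];return s[:2],np.sqrt(s[2]+s[0]**2+s[1]**2)
C,r=fit(w);print("plate",C,r)
dark=(img.max(2)<60)
# depth-based
R=np.hypot(P[...,0]-C[0],P[...,1]-C[1])
s=(c["range_z"]>0)&dark&(R>.09)&(R<.145)&(P[...,2]>.035);q=P[s][:,:2]-C
print("ptr n",s.sum(),"ang",np.degrees(np.arctan2(*q.mean(0)[::-1])),"zmed",np.median(P[s][:,2]))
for z0 in(0.05,0.028):
  n,l,st,ce=cv2.connectedComponentsWithStats(dark.astype(np.uint8))
  for i in range(1,n):
    u,v=ce[i]
    if 100<u<470 and 110<v<260 and st[i,4]>10: print(z0,st[i],world(c,u,v,z0)[:2]-C,world(c,u,v,z0))
# console & button
for (u,v) in [(336,213),(384,146),(418,219)]:
    b=np.zeros((420,560),bool);b[v-25:v+25,u-32:u+32]=1
    t=b&(P[...,2]>.028)&(P[...,2]<.040);k=np.argwhere(t)[:,::-1].astype(np.float32)
    rc=cv2.minAreaRect(k);print("con",rc,world(c,*rc[0],.036))
    t=b&(P[...,2]>.044)&(P[...,2]<.075);print(" btn",t.sum(),P[t].mean(0),np.percentile(P[t][:,2],[5,50,95]))
for u,v in[(186,215),(180,216),(178,222)]:print(P[v,u])
print("above plate pin/stud",[P[np.abs(R-.157)<.02][:,2].max()])
```

```text
plate [0.53431472 0.18306955] 0.17002929922193877
ptr n 140 ang 19.1522665129021 zmed 0.04900616975270217
0.05 [268 121   6   4  11] [ 0.22721713 -0.19389872] [ 0.76153184 -0.01082917  0.05      ]
0.05 [ 358  128   52   37 1102] [ 0.16429236 -0.44323695] [ 0.69860707 -0.2601674   0.05      ]
0.05 [271 132   6   6  11] [ 0.19921004 -0.2013674 ] [ 0.73352475 -0.01829785  0.05      ]
0.05 [ 148  167   72   94 3842] [ 0.00045423 -0.00198945] [0.53476894 0.18108011 0.05      ]
0.05 [235 174   6   8  32] [ 0.10027241 -0.11917269] [0.63458713 0.06389686 0.05      ]
0.05 [129 176  10  10  74] [0.09777969 0.10934813] [0.63209441 0.29241768 0.05      ]
0.05 [ 311  194   52   38 1073] [ 0.01523359 -0.3330463 ] [ 0.54954831 -0.14997674  0.05      ]
0.05 [ 389  198   59   44 1112] [-0.00184495 -0.50730086] [ 0.53246977 -0.32423131  0.05      ]
0.05 [183 219   7   8  15] [ 0.00075291 -0.0098339 ] [0.53506763 0.17323566 0.05      ]
0.028 [268 121   6   4  11] [ 0.23586726 -0.19365593] [ 0.77018197 -0.01058638  0.028     ]
0.028 [ 358  128   52   37 1102] [ 0.17147045 -0.4488271 ] [ 0.70578516 -0.26
[... 794 characters left out ...]
0.036     ]
 btn 327 [ 0.55869162 -0.17456342  0.05170762] [0.04511056 0.04965465 0.05943816]
con ((383.9399719238281, 144.80958557128906), (32.26953125, 48.859100341796875), 85.03025817871094) [ 0.71105054 -0.26794343  0.036     ]
 btn 303 [ 0.71342163 -0.2894445   0.0512728 ] [0.04479168 0.04909233 0.05919526]
con ((418.96063232421875, 218.97720336914062), (34.204715728759766, 50.050968170166016), 75.0685806274414) [ 0.53912041 -0.33478752  0.036     ]
 btn 331 [ 0.54401902 -0.35557985  0.05139908] [0.04512038 0.04936547 0.05881013]
[0.54558385 0.16610181 0.09265065]
[0.54345558 0.17815489 0.09387932]
[0.53176137 0.18302169 0.08892852]
above plate pin/stud [np.float64(0.06326207662271899)]
```

View pics/crop.png

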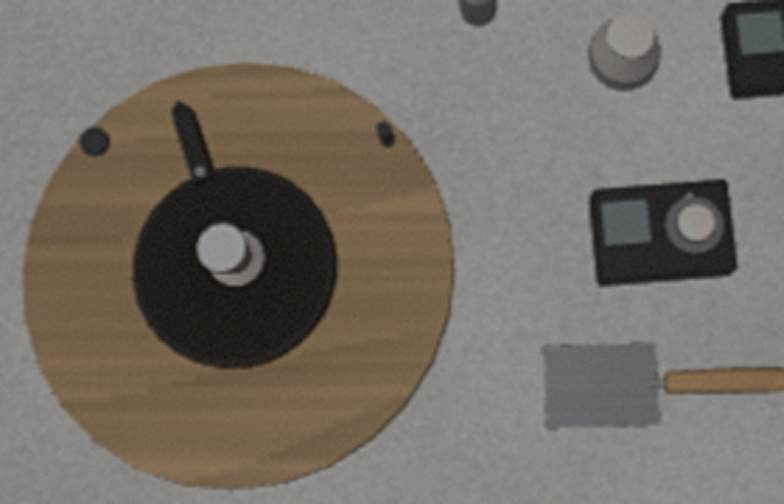

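The crop confirms that the chosen box at crop (663,232) has its screen on the left half and the button on the right (-y). The tall pin is at crop (385,133) and casts a side view, and the flat stud is at (94,141). The pointer needs to go clockwise from +19° to -49°, so I'll put a shut finger on its +y side.

```bash
python3 -m inch '-1 0.93 -0.77 0 0 0 0;-1 0.93 -0.77 0 0 0 0;-1 0.93 -0.77 0 0 0 0;-1 0.93 -0.77 0 0 0 0;-1 0.93 -0.77 0 0 0 0;-1 0.93 -0.77 0 0 0 0;-1 0.93 -0.77 0 0 0 0;-1 0.93 -0.77 0 0 0 0' 20; python3 -m inch '-1 0.93 -0.77 0 0 0 0;-1 0.93 -0.77 0 0 0 0;-1 0.93 -0.77 0 0 0 0;-1 0.93 -0.77 0 0 0 0;-1 0.93 -0.77 0 0 0 0;-1 0.93 -0.77 0 0 0 0;-1 0.93 -0.77 0 0 0 0;-1 0.93 -0.77 0 0 0 0'; python3 -m inch '-1 0.93 -0.77 0 0 0 0;-1 0.93 -0.77 0 0 0 0;-1 0.93 -0.77 0 0 0 0;-1 0.93 -0.77 0 0 0 0;-1 0.93 -0.77 0 0 0 0;-1 0.93 -0.77 0 0 0 0;-1 0.93 -0.77 0 0 0 0;-1 0.93 -0.77 0 0 0 0'; python3 -m inch '-1 0 0 0 0 0 -1;-1 0 0 0 0 0 -1;-1 0 0 0 0 0 -1;-1 0 0 0 0 0 -1;-1 0 0 0 0 0 -1;-1 0 0 0 0 0 -1;-1 0 0 0 0 0 -1;-1 0 0 0 0 0 -1;-1 0 0 0 0 0 -0.8;-1 0 0 0 0 0 0'
```

```text
time_s: 1.1
ee_pos: [0.3394, -0.26, 0.2053]
eef_rot: [-3.141, 0.0, 0.366]
force: [-0.2, 0.3, 1.0]
grip_width: 0.0174
grip_force: 0.0
time_s: 2.1
ee_pos: [0.4817, -0.0076, 0.2053]
eef_rot: [-3.141, 0.0, 0.366]
force: [0.8, -0.1, 0.6]
grip_width: 0.0003
grip_force: 0.0
time_s: 3.1
ee_pos: [0.6241, 0.2446, 0.205]
eef_rot: [-3.142, 0.001, 0.366]
force: [-0.5, -0.3, 0.2]
grip_width: 0.0003
grip_force: 0.0
time_s: 4.35
ee_pos: [0.6236, 0.2436, 0.205]
eef_rot: [-3.141, -0.0, 1.901]
force: [-0.5, 0.3, -0.1]
grip_width: 0.0007
grip_force: 0.0
```

```bash
python3 -m inch '-1 0 0 0.8 0 0 0;-1 0 0 0.8 0 0 0;-1 0 0 0.8 0 0 0;-1 0 0 0.8 0 0 0;-1 0 0 0.8 0 0 0;-1 0 0 0.6 0 0 0;-1 0 0 0.6 0 0 0;-1 0 0 0.5 0 0 0;-1 0 0 0 0 0 0'
python3 - <<'E'
from h import *
c=camera("scene");cv2.imwrite("pics/s1.png",cv2.resize(c["img"][170:330,280:520],None,fx=3,fy=3))
E
```

```text
time_s: 5.48
ee_pos: [0.6232, 0.2434, 0.0332]
eef_rot: [-3.14, -0.0, 1.901]
force: [0.3, 1.0, -0.5]
grip_width: 0.0004
grip_force: 0.0
```

View pics/s1.png

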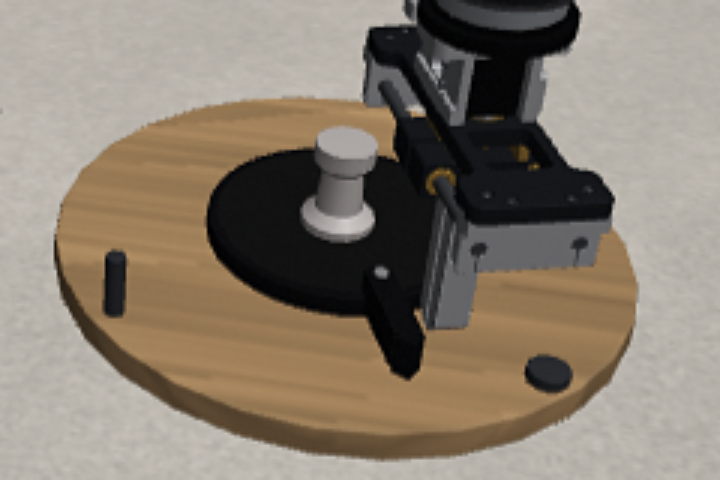

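The finger stands between the arm and the stud, clear of the arm on its +y side. Next I'll push along an arc, turning the tool with the arm.

```bash
python3 -m inch '-1 -0.15 0 0 0 0 0;-1 -0.15 0 0 0 0 0;-1 -0.1 0 0 0 0 0;-1 -0.12 0.014 0 0 0 0.2;-1 -0.242 0.029 0 0 0 0.4;-1 -0.242 0.029 0 0 0 0.4;-1 -0.242 0.029 0 0 0 0.4;-1 -0.242 0.029 0 0 0 0.4;-1 -0.242 0.029 0 0 0 0.4;-1 -0.242 0.029 0 0 0 0.4';python3 -m inch '-1 -0.242 0.029 0 0 0 0.4;-1 -0.242 0.029 0 0 0 0.4;-1 -0.242 0.029 0 0 0 0.4;-1 -0.242 0.029 0 0 0 0.4;-1 -0.242 0.029 0 0 0 0.4;-1 -0.242 0.029 0 0 0 0.4;-1 -0.242 0.029 0 0 0 0.4;-1 -0.12 0.014 0 0 0 0.2;-1 -0.06 0.007 0 0 0 0.1;-1 0 0 0 0 0 0'
python3 - <<'E'
from h import *
c=camera("top");np.savez("top1.npz",**c)
s=camera("scene")
cv2.imwrite("pics/s2.png",np.hstack([cv2.resize(c["img"][140:310,100:270],(400,400)),cv2.resize(s["img"][170:330,290:450+40],(400,400))]))
E
```

```text
time_s: 6.78
ee_pos: [0.6398, 0.1864, 0.0345]
eef_rot: [3.141, -0.0, 1.444]
force: [-0.5, 1.0, -0.4]
grip_width: 0.0007
grip_force: 0.5
time_s: 8.02
ee_pos: [0.6261, 0.1324, 0.0344]
eef_rot: [-3.141, 0.0, 0.907]
force: [-0.4, -0.1, 0.6]
grip_width: 0.0003
grip_force: 0.0
```

View pics/s2.png

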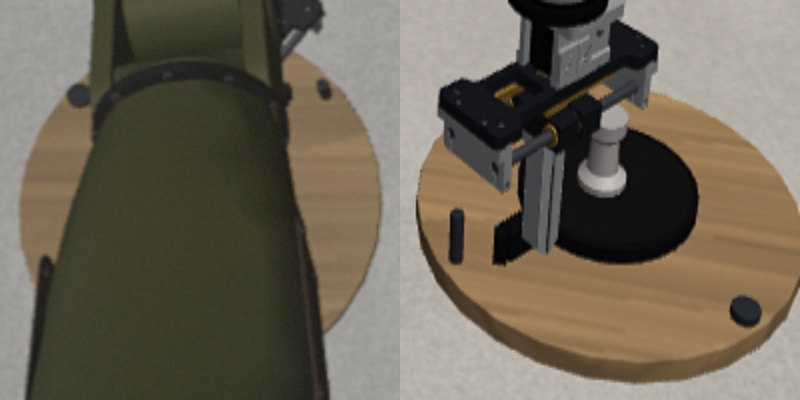

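The finger is against the arm's side and the arm is close to the pin, with the model untouched. I'll nudge 8° more and then measure from the scene camera.

```bash
python3 -m inch '-1 -0.12 0.014 0 0 0 0.2;-1 -0.12 0.014 0 0 0 0.2;-1 -0.12 0.014 0 0 0 0.2;-1 -0.06 0.007 0 0 0 0.1;-1 -0.06 0.007 0 0 0 0.1;-1 0 0 0 0 0 0;-1 0.3 0 0 0 0 0;-1 0.6 0 0 0 0 0;-1 0.8 0 0 0 0 0;-1 0 0 0 0 0 0'
python3 - <<'E'
from h import *
C=np.array([.5343,.1831])
s=camera("scene");np.savez("s3.npz",**s);P=cloud(s)
def ang(q):return np.degrees(np.arctan2(q[1]-C[1],q[0]-C[0])),np.hypot(*(q[:2]-C))
R=np.hypot(P[...,0]-C[0],P[...,1]-C[1]);A=np.degrees(np.arctan2(P[...,1]-C[1],P[...,0]-C[0]))
b=(s["img"].max(2)<70)&(s["range_z"]>0)
m=b&(P[...,2]>.044)&(P[...,2]<.055)&(A<-20)&(A>-80)
for r in np.arange(.085,.145,.006):
    k=m&(R>r)&(R<r+.006)
    if k.any():print(round(r,3),k.sum(),np.round([A[k].mean(),A[k].min(),A[k].max()],1))
k=b&(np.abs(R-.157)<.012)&(P[...,2]>.03)&(P[...,2]<.07)&(A<-30)&(A>-70)
print("pin",k.sum(),P[k].mean(0),A[k].mean(),ang(P[k].mean(0)))
cv2.imwrite("pics/s3.png",cv2.resize(s["img"][210:310,290:440],None,fx=5,fy=5,interpolation=cv2.INTER_CUBIC))
E
```

```text
time_s: 9.38
ee_pos: [0.6553, 0.1571, 0.0341]
eef_rot: [3.142, -0.0, 0.769]
force: [-0.1, 1.2, -0.8]
grip_width: 0.0006
grip_force: 0.0
0.085 22 [-43.4 -49.5 -40.2]
0.091 15 [-42.  -44.9 -40.8]
0.109 18 [-44.4 -49.7 -42. ]
0.115 23 [-45.2 -50.1 -42.4]
0.121 30 [-45.1 -48.7 -42.4]
0.127 27 [-45.6 -49.4 -42.9]
0.133 16 [-46.  -47.2 -44.7]
pin 121 [0.64137749 0.06599914 0.04739199] -47.555126656913124 (np.float64(-47.560079378356214), np.float64(0.15867640187254714))
```

View pics/s3.png

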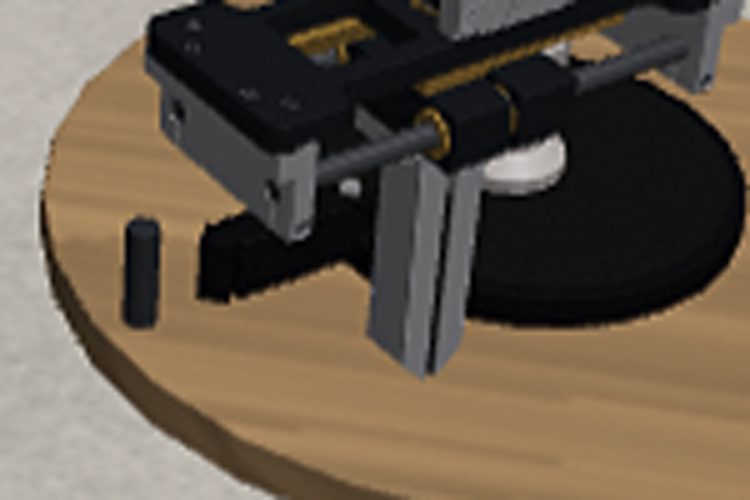

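The tip is near crop (205,260), just short of the pin line (pin at crop (140,275)). I'll lift clear towards the control box so the top camera can see the pointer.

```bash
python3 -m inch '-1 0 0 -0.8 0 0 0;-1 0 0 -0.9 0 0 0;-1 0 0 -0.9 0 0 0;-1 0 0 -0.9 0 0 0;-1 0 0 -0.9 0 0 0;-1 0 0 -0.6 0 0 0';python3 -m inch '-1 -1 0.57 0 0 0 0;-1 -1 0.57 0 0 0 0;-1 -1 0.57 0 0 0 0;-1 -1 0.57 0 0 0 0;-1 -1 0.57 0 0 0 0;-1 -1 0.57 0 0 0 0;-1 -1 0.57 0 0 0 0;-1 -1 0.57 0 0 0 0;-1 -1 0.57 0 0 0 0;-1 -1 0.57 0 0 0 0'
cat > meas.py <<'E'
from h import *
import sys
c=camera("top");img=c["img"]
C=np.array([.5343,.1831])
cv2.imwrite(sys.argv[1],np.hstack([cv2.resize(img[150:250,180:280],(600,600),interpolation=cv2.INTER_CUBIC)]))
dark=(img.max(2)<60).astype(np.uint8)
v,u=np.mgrid[:420,:560]
def pl(z):
    T=np.linalg.inv(c["view"]);d=np.stack([u,v,np.ones_like(u)],-1)@np.linalg.inv(c["intrinsics"]).T@T[:3,:3].T
    return (T[:3,3]+d*((z-T[2,3])/d[...,2])[...,None])[...,:2]-C
q=pl(.05);R=np.hypot(q[...,0],q[...,1]);A=np.degrees(np.arctan2(q[...,1],q[...,0]))
t=[]
for r in np.arange(.085,.14,.005):
    k=(dark>0)&(R>r)&(R<r+.005)&(A<-25)&(A>-70)
    if k.any():print(round(r,3),k.sum(),np.round([A[k].mean(),A[k].min(),A[k].max()],1))
k=(dark>0)&(R>.095)&(R<.137)&(A<-25)&(A>-70)
vx,vy,x0,y0=cv2.fitLine(q[k].astype(np.float32),2,0,.01,.01).ravel()
print("line dir",np.degrees(np.arctan2(vy,vx)),"axis offset mm",1000*(x0*vy-y0*vx))
# platter centre from its top disc
q=pl(.036);k=(dark>0)&(np.hypot(q[...,0],q[...,1])<.083)
# pin at mid height .04
q=pl(.04);R=np.hypot(q[...,0],q[...,1]);A=np.degrees(np.arctan2(q[...,1],q[...,0]))
for nm,lo,hi in(("pin",-62,-36),("stud",36,62)):
    q=pl(.04 if nm=="pin" else .027);R=np.hypot(q[...,0],q[...,1]);A=np.degrees(np.arctan2(q[...,1],q[...,0]))
    k=(img.max(2)<75)&(R>.143)&(R<.172)&(A>lo)&(A<hi)
    print(nm,k.sum(),q[k].mean(0) if k.any() else 0,A[k].mean(),R[k].mean())
E
python3 meas.py pics/t4.png
```

```text
time_s: 10.18
ee_pos: [0.6546, 0.1556, 0.1858]
eef_rot: [3.141, -0.001, 0.767]
force: [-0.0, 0.1, 0.3]
grip_width: 0.0006
grip_force: 0.0
time_s: 11.42
ee_pos: [0.5567, -0.1765, 0.1842]
eef_rot: [-3.141, 0.0, 0.767]
force: [0.3, 0.3, 0.1]
grip_width: 0.0006
grip_force: 0.0
0.085 19 [-48.7 -54.1 -42.6]
0.09 17 [-48.3 -53.5 -42.7]
0.095 20 [-48.1 -53.2 -43.7]
0.1 18 [-48.2 -52.7 -43.7]
0.105 18 [-48.5 -52.9 -43.8]
0.11 18 [-48.1 -52.7 -43.8]
0.115 20 [-48.  -52.5 -43.8]
0.12 20 [-48.1 -52.  -43.8]
0.125 15 [-48.4 -51.7 -45.3]
0.13 12 [-47.3 -50.1 -44.5]
0.135 1 [-46.6 -46.6 -46.6]
line dir -46.09726 axis offset mm 3.9666631
pin 32 [ 0.10301829 -0.11822695] -48.94715549188915 0.15688694777681517
stud 77 [0.10360989 0.11716991] 48.51477302949415 0.15649846996524858
```

View pics/t4.png

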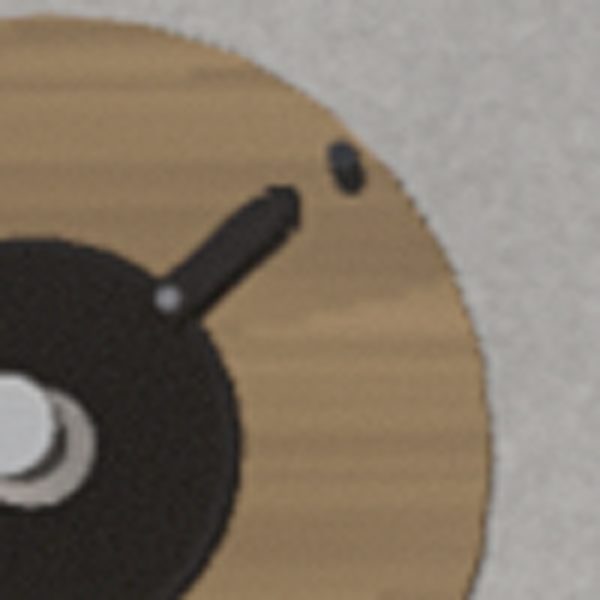

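The arm axis is at -46.1° and the pin at -48.9°, so about 2.8° is still needed. The tip at crop (297,200) aims slightly above-left of the pin's foot at (352,180). I'll return and nudge.

```bash
python3 -m inch '-1 1 -0.57 0 0 0 0;-1 1 -0.57 0 0 0 0;-1 1 -0.57 0 0 0 0;-1 1 -0.57 0 0 0 0;-1 1 -0.57 0 0 0 0;-1 1 -0.57 0 0 0 0;-1 1 -0.57 0 0 0 0;-1 1 -0.57 0 0 0 0;-1 1 -0.57 0 0 0 0;-1 1 -0.57 0 0 0 0'; python3 -m inch '-1 0 0 0.9 0 0 0.27;-1 0 0 0.9 0 0 0;-1 0 0 0.9 0 0 0;-1 0 0 0.9 0 0 0;-1 0 0 0.8 0 0 0;-1 0 0 0.6 0 0 0;-1 0 0 0 0 0 0;-1 0 0 0 0 0 0'
python3 - <<'E'
from h import *
o=ctrl.get_obs();y=o["eef_rot"][2];d=o["ee_pos"][:2]-[.5343,.1831]
x=np.array([np.cos(y),np.sin(y)]);Y=np.array([np.sin(y),-np.cos(y)])
print("phi",np.degrees(y)-90,"tang,rad",d@x,d@Y)
E
```

```text
time_s: 12.72
ee_pos: [0.6546, 0.1569, 0.1841]
eef_rot: [-3.141, 0.001, 0.767]
force: [-0.3, -0.2, 0.4]
grip_width: 0.0003
grip_force: 0.0
time_s: 13.72
ee_pos: [0.6552, 0.156, 0.0355]
eef_rot: [3.141, -0.001, 0.72]
force: [0.3, 0.2, 0.4]
grip_width: 0.0005
grip_force: 0.0
phi -48.7404810599107 tang,rad 0.07298206478649094 0.10010090303890705
```

```bash
python3 -m inch '-1 -0.5 0 0 0 0 0;-1 -0.5 0 0 0 0 0;-1 -0.3 0 0 0 0 0;-1 -0.2 0 0 0 0 0;-1 -0.14 0 0 0 0 0;-1 -0.1 0 0 0 0 0;-1 -0.08 0 0 0 0 0;-1 -0.06 0 0 0 0 0;-1 0 0 0 0 0 0;-1 0 0 0 0 0 0'
python3 - <<'E'
from h import *
o=ctrl.get_obs();y=o["eef_rot"][2];d=o["ee_pos"][:2]-[.5343,.1831]
x=np.array([np.cos(y),np.sin(y)]);Y=np.array([np.sin(y),-np.cos(y)])
print("phi",np.degrees(y)-90,"tang,rad",d@x,d@Y)
E
python3 -m inch '-1 0.3 0 0 0 0 0;-1 0.6 0 0 0 0 0;-1 0.8 0 0 0 0 0;-1 0 0 -0.5 0 0 0;-1 0 0 -0.9 0 0 0;-1 0 0 -0.9 0 0 0;-1 0 0 -0.9 0 0 0;-1 0 0 -0.9 0 0 0;-1 0 0 -0.8 0 0 0';python3 -m inch '-1 -1 0.52 0 0 0 0;-1 -1 0.52 0 0 0 0;-1 -1 0.52 0 0 0 0;-1 -1 0.52 0 0 0 0;-1 -1 0.52 0 0 0 0;-1 -1 0.52 0 0 0 0;-1 -1 0.52 0 0 0 0;-1 -1 0.52 0 0 0 0;-1 -1 0.52 0 0 0 0;-1 -1 0.52 0 0 0 0'
python3 meas.py pics/t5.png
```

```text
time_s: 14.98
ee_pos: [0.6122, 0.1187, 0.0343]
eef_rot: [-3.141, 0.0, 0.72]
force: [-1.3, 0.6, 0.2]
grip_width: 0.0006
grip_force: 0.0
phi -48.73881150157033 tang,rad 0.016124044181553186 0.09978460253424987
time_s: 16.1
ee_pos: [0.6505, 0.1521, 0.1835]
eef_rot: [3.141, -0.001, 0.72]
force: [0.1, -0.1, 0.4]
grip_width: 0.0004
grip_force: 0.0
time_s: 17.35
ee_pos: [0.5272, -0.1639, 0.1823]
eef_rot: [3.141, -0.0, 0.72]
force: [-0.5, -1.0, 0.0]
grip_width: 0.0006
grip_force: 0.0
0.085 20 [-51.6 -57.4 -45.7]
0.09 17 [-51.5 -56.6 -46.6]
0.095 19 [-51.1 -56.2 -46.5]
0.1 20 [-51.5 -56.5 -46.4]
0.105 19 [-51.4 -55.8 -46.3]
0.11 17 [-51.  -55.2 -47. ]
0.115 20 [-51.3 -55.5 -46.9]
0.12 20 [-50.7 -55.  -46.8]
0.125 15 [-51.1 -54.5 -48.1]
0.13 11 [-51.2 -53.7 -48.7]
line dir -49.70712 axis offset mm 2.8491318
pin 35 [ 0.10302401 -0.11807986] -48.906012181435884 0.15677821562318947
stud 77 [0.10372693 0.11691326] 48.42036176610539 0.1563849822860369
```

View pics/t5.png

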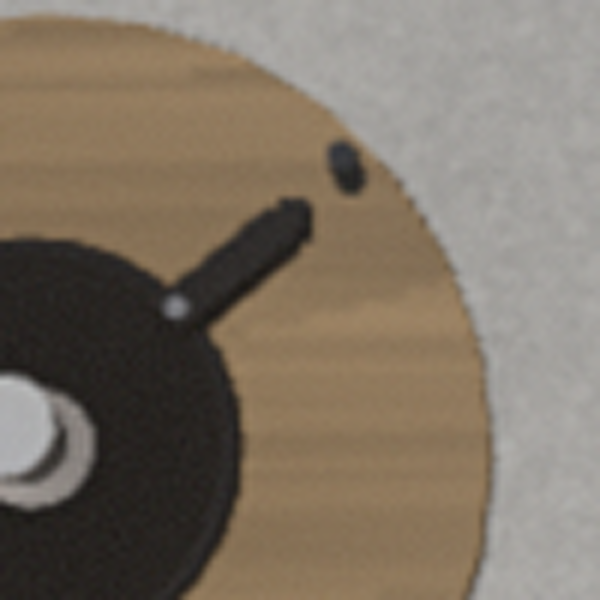

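The arm now lies almost on the pin line, with the tip at crop (305,215), the bolt at (176,306) and the pin foot at (352,180). I'll measure more finely using the bolt, platter circle and depth from both views.

```bash
cat > fine.py <<'E'
from h import *
deg=lambda p:np.degrees(np.arctan2(p[1],p[0]))
def fit(w):
    A=np.c_[2*w,np.ones(len(w))];s=np.linalg.lstsq(A,(w**2).sum(1),rcond=None)[0];return s[:2],np.sqrt(s[2]+s[0]**2+s[1]**2)
for n in("top","scene"):
    c=camera(n);img=c["img"];np.savez(n+"9.npz",**c);P=cloud(c);ok=c["range_z"]>0;g=img.max(2)
    C0=np.array([.5343,.1831]);d=P[...,:2]-C0;R=np.hypot(*d.transpose(2,0,1));A=np.degrees(np.arctan2(d[...,1],d[...,0]))
    # platter edge: dark/wood boundary, z=.036 on rays, excluding pointer sector & near-model
    m=((g<60)&ok&(P[...,2]<.045)&(R<.09)).astype(np.uint8)
    k=max(cv2.findContours(m,0,cv2.CHAIN_APPROX_NONE)[0],key=cv2.contourArea)[:,0]
    w=np.array([world(c,*p,.036)[:2] for p in k]);a=np.degrees(np.arctan2(*(w-C0).T[::-1]));r=np.hypot(*(w-C0).T)
    far=np.linalg.inv(c["view"])[:2,3]-C0; fa=deg(far)
    s=(np.abs((a-fa+180)%360-180)>70)&(np.abs(a+48)>16)&(r>.075)&(r<.085)  # far side edge: top rim is the silhouette
    Cp,rp=fit(w[s]); print(n,"platter",Cp,rp,s.sum())
    for C in(C0,):
        # arm top face by depth, line fit
        k=ok&(g<75)&(P[...,2]>.045)&(P[...,2]<.056)&(R>.085)&(R<.14)&(A<-30)&(A>-68)
        vx,vy,x0,y0=cv2.fitLine((d[k]).astype(np.float32),2,0,.01,.01).ravel()
        print(" top face n",k.sum(),"z",np.median(P[k][:,2]),"dir",np.degrees(np.arctan2(vy,vx))%180-180,"mean ang",deg(d[k].mean(0)))
    # pin: top portion by depth, z>.052
        k=ok&(R>.145)&(R<.17)&(A<-35)&(A>-62)&(P[...,2]>.055);print(" pin top",k.sum(),d[k].mean(0),deg(d[k].mean(0)))
        k=ok&(R>.143)&(R<.172)&(A>35)&(A<62)&(P[...,2]>.0245)&(g<75);print(" stud top",k.sum(),d[k].mean(0),deg(d[k].mean(0)))
    # bolt
        b=ok&(R>.07)&(R<.1)&(A<-30)&(A>-68)&(g>95)&(P[...,2]>.035)
        if b.any():
            vv,uu=np.argwhere(b).mean(0);wt=world(c,uu,vv,.051)[:2]-C;print(" bolt",b.sum(),wt,deg(wt),np.hypot(*wt),P[b][:,2].mean())
    # whole plate circle at z .02
E
python3 fine.py
```

```text
top platter [0.5345532 0.1831851] 0.07711575851304574 109
 top face n 150 z 0.04906747375659254 dir -48.880447 mean ang -49.95216200596754
 pin top 24 [ 0.1020253  -0.11740303] -49.00878284228879
 stud top 71 [0.10369993 0.11703482] 48.457116014402935
 bolt 10 [ 0.05218351 -0.05876357] -48.394127078295156 0.07858928089729651 0.05095568181830638
scene platter [0.53611963 0.18359027] 0.07867271451071992 96
 top face n 218 z 0.04996058751116966 dir -49.69565 mean ang -48.33560331983959
 pin top 39 [ 0.10611204 -0.11771355] -47.96714601831511
 stud top 131 [0.10714272 0.11762284] 47.66959238630892
 bolt 7 [ 0.04702076 -0.05753674] -50.74326804945353 0.07430631866231245 0.05280940462254245
```

The arm and pin agree within about 0.5° in both views, so the pointer is set. Next I'll locate the button from the first images.

Run:
```python
from h import *
for n in("top","scene"):
    c=dict(np.load(n+"0.npz"));P=cloud(c)
    d=np.hypot(P[...,0]-.5587,P[...,1]+.1746)
    k=(c["range_z"]>0)&(d<.025)&(P[...,2]>.055);print(n,k.sum(),P[k].mean(0),np.percentile(P[k][:,2],[10,50,90]),P[k].min(0),P[k].max(0))
b=np.array([.5587,-.1755]);o=ctrl.get_obs();y=o["eef_rot"][2];d=b-o["ee_pos"][:2]
print("units",d@[np.cos(y),np.sin(y)]/.03,d@[np.sin(y),-np.cos(y)]/.03,o["ee_pos"])
```

```text
top 123 [ 0.55987072 -0.17515899  0.0576434 ] [0.05573449 0.05752445 0.05969815] [ 0.54475468 -0.18912634  0.05515174] [ 0.573422   -0.1625898   0.06071276]
scene 112 [ 0.56348972 -0.1751144   0.05812889] [0.05619348 0.05833065 0.05964032] [ 0.54672041 -0.18896887  0.0550061 ] [ 0.57698806 -0.16150242  0.06107478]
units 0.5298986599881509 0.9779486427557857 [ 0.52742822 -0.16385807  0.1822229 ]
```

```bash
python3 -m inch '-1 0.57 0.98 0 0 0 0;-1 0 0 0.8 0 0 0;-1 0 0 0.8 0 0 0;-1 0 0 0.8 0 0 0;-1 0 0 0.8 0 0 0;-1 0 0 0.6 0 0 0;-1 0 0 0 0 0 0;-1 0 0 0.1 0 0 0;-1 0 0 0.1 0 0 0;-1 0 0 0 0 0 0'; python3 -m inch '-1 0 0 0.1 0 0 0;-1 0 0 0 0 0 0'; python3 -m inch '-1 0 0 0.06 0 0 0;-1 0 0 0 0 0 0'
```

```text
time_s: 18.75
ee_pos: [0.5603, -0.1737, 0.0616]
eef_rot: [3.141, -0.0, 0.72]
force: [0.4, -0.4, 0.6]
grip_width: 0.0005
grip_force: 0.0
time_s: 19.0
ee_pos: [0.5603, -0.1736, 0.0584]
eef_rot: [3.142, -0.0, 0.72]
force: [-0.1, 0.1, 0.2]
grip_width: -0.0
grip_force: 0.0
time_s: 19.25
ee_pos: [0.5603, -0.1736, 0.0567]
eef_rot: [3.141, -0.0, 0.72]
force: [-0.4, -0.2, 1.9]
grip_width: 0.0005
grip_force: 0.9
```

```bash
python3 -m inch '-1 0 0 0.08 0 0 0;-1 0 0 0 0 0 0'; python3 -m inch '-1 0 0 0.06 0 0 0;-1 0 0 0 0 0 0';  python3 -m inch '-1 0 0 0.05 0 0 0;-1 0 0 0 0 0 0'
```

```text
time_s: 19.5
ee_pos: [0.5603, -0.1737, 0.0542]
eef_rot: [3.141, -0.0, 0.72]
force: [-0.3, -0.7, 3.7]
grip_width: 0.0005
grip_force: 1.4
time_s: 19.75
ee_pos: [0.5603, -0.1736, 0.0525]
eef_rot: [3.141, -0.0, 0.72]
force: [-0.3, -0.5, 3.5]
grip_width: 0.0007
grip_force: 1.9
time_s: 20.0
ee_pos: [0.5605, -0.1737, 0.0521]
eef_rot: [3.141, -0.0, 0.72]
force: [-4.3, 1.4, 14.4]
grip_width: 0.0005
grip_force: 7.3
```

The force jumped to 14 N at the hard stop, against about 4 N from the spring, so the button is fully down. I'll release it and lift clear.

```bash
python3 -m inch '-1 0 0 0 0 0 0;-1 0 0 -0.1 0 0 0;-1 0 0 -0.3 0 0 0;-1 0 0 -0.6 0 0 0;-1 0 0 -0.8 0 0 0;-1 0 0 -0.8 0 0 0;-1 0 0 -0.8 0 0 0;-1 0 0 -0.8 0 0 0;-1 0 0 0 0 0 0'; python3 fine.py
python3 - <<'E'
from h import *
c=dict(np.load("scene9.npz"));P=cloud(c);d=np.hypot(P[...,0]-.5587,P[...,1]+.1746)
k=(d<.025)&(P[...,2]>.05)&(P[...,2]<.08);print("btn z",np.percentile(P[k][:,2],[10,50,90]))
cv2.imwrite("pics/end.png",c["img"])
E
```

```text
time_s: 21.12
ee_pos: [0.5609, -0.1738, 0.1792]
eef_rot: [3.138, -0.002, 0.72]
force: [0.5, 0.5, -0.7]
grip_width: 0.0002
grip_force: 0.0
top platter [0.53451317 0.18333207] 0.07694167121661077 109
 top face n 148 z 0.049395646582480746 dir -50.119354 mean ang -49.92211449860971
 pin top 22 [ 0.10212894 -0.11700274] -48.88305711791364
 stud top 66 [0.10342898 0.11753427] 48.65254716049143
 bolt 10 [ 0.05218351 -0.05876357] -48.394127078295156 0.07858928089729651 0.05019451494869801
scene platter [0.53622184 0.18365654] 0.07865988108241305 96
 top face n 215 z 0.05006761809941129 dir -50.950195 mean ang -48.34064165676106
 pin top 36 [ 0.10572374 -0.11761288] -48.047216103580176
 stud top 128 [0.10668144 0.11790974] 47.862084516495756
 bolt 7 [ 0.04702076 -0.05753674] -50.74326804945353 0.07430631866231245 0.051563402778970584
btn z [0.05255277 0.05743891 0.05915014]
```

View pics/end.png

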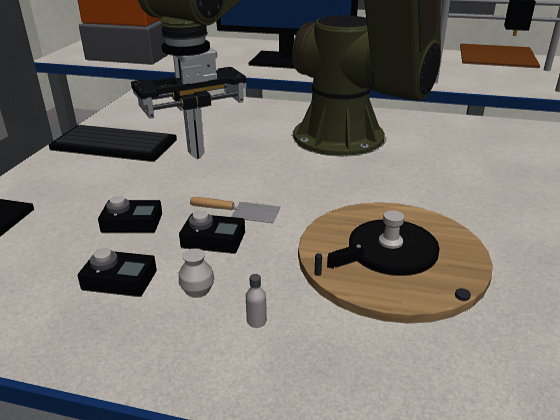

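The pointer at (345,257) aims at the tall pin at (318,264), the button at (200,216) is back up, and nothing else has moved. I'm handing it in.

```bash
python3 -c "
from station import ticket
print(ticket.hand_in())"
```

```text
the job is handed in; nothing more can be done
None
```

The job is handed in at about 21 s: the pointer rests within roughly 0.5–1° of the tall pin by the camera measurements, and the start button was then pressed to its stop and sprang back up, with the model, vase, scraper and glue bottle not touched.

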